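Put the dried jar lids away in their fitted rack

TASK

The four washed bamboo jar lids have dried: move them all, one at a time, from the steel drying rack into the storage rack with the black pockets, each into the pocket made for its width (widest lid in the widest pocket, and so on). Mind the wall shelf that overhangs the worktop. Carry the lids upright, lower them in rather than dropping them, and leave each standing on edge fully down on its pocket's floor, let go and still. Leave the tea cup and the glass jar where they are.

Things in the scene. Friction and masses are not known exactly. Their poses are not given: they have to be found in the camera images.
- widest_lid (a point): widest of four rectangular bamboo jar lids, 109 mm wide (x), 16 mm thick (y; 12 mm slab and a 4 mm plug on the +y face, set back 8 mm from the edges), 80 mm high (z up); the point is its centre. It starts on edge in the steel drying rack (places 56 mm apart), lower edge 12 mm above the worktop, between rods that end 43 mm above it: take it by its top edge. May be stored either way round.
- wide_lid (a point): second widest of four rectangular bamboo jar lids, 92 mm wide (x), 16 mm thick (y; 12 mm slab and a 4 mm plug on the +y face, set back 8 mm from the edges), 76 mm high (z up); the point is its centre. It starts on edge in the steel drying rack (places 56 mm apart), lower edge 12 mm above the worktop, between rods that end 43 mm above it: take it by its top edge. May be stored either way round.
- narrow_lid (a point): third widest of four rectangular bamboo jar lids, 75 mm wide (x), 16 mm thick (y; 12 mm slab and a 4 mm plug on the +y face, set back 8 mm from the edges), 72 mm high (z up); the point is its centre. It starts on edge in the steel drying rack (places 56 mm apart), lower edge 12 mm above the worktop, between rods that end 43 mm above it: take it by its top edge. May be stored either way round.
- narrowest_lid (a point): narrowest of four rectangular bamboo jar lids, 58 mm wide (x), 16 mm thick (y; 12 mm slab and a 4 mm plug on the +y face, set back 8 mm from the edges), 68 mm high (z up); the point is its centre. It starts on edge in the steel drying rack (places 56 mm apart), lower edge 12 mm above the worktop, between rods that end 43 mm above it: take it by its top edge. May be stored either way round.
- floor_widest (a point): widest of four black steel pockets, 56 mm apart in any order on the storage rack's dark wooden plank; for the widest lid. The point is the centre of its inner floor, 12 mm above the worktop, where the lid's lower edge stands; x along, y across, z up. Inside 121 x 21 mm, walls upright to 25 mm above the floor, then lips splayed out to 34 mm, mouth about 134 x 34 mm.
- floor_wide (a point): second widest of four black steel pockets, 56 mm apart in any order on the storage rack's dark wooden plank; for the second widest lid. The point is the centre of its inner floor, 12 mm above the worktop, where the lid's lower edge stands; x along, y across, z up. Inside 104 x 21 mm, walls upright to 25 mm above the floor, then lips splayed out to 34 mm, mouth about 117 x 34 mm.
- floor_narrow (a point): third widest of four black steel pockets, 56 mm apart in any order on the storage rack's dark wooden plank; for the third widest lid. The point is the centre of its inner floor, 12 mm above the worktop, where the lid's lower edge stands; x along, y across, z up. Inside 87 x 21 mm, walls upright to 25 mm above the floor, then lips splayed out to 34 mm, mouth about 100 x 34 mm.
- floor_narrowest (a point): narrowest of four black steel pockets, 56 mm apart in any order on the storage rack's dark wooden plank; for the narrowest lid. The point is the centre of its inner floor, 12 mm above the worktop, where the lid's lower edge stands; x along, y across, z up. Inside 70 x 21 mm, walls upright to 25 mm above the floor, then lips splayed out to 34 mm, mouth about 83 x 34 mm.
- tea_cup: a white china tea cup, 99 x 125 mm over its handle and 64 mm tall, standing to the right of the racks; the origin is at its foot. To be left alone.
- glass_jar: a filled glass jar with a grey screw lid, 66 x 72 mm and 102 mm tall, standing behind the cup; the origin is the centre of its foot. To be left alone. (The wall shelf above all this has its lower front edge at x = 0.62 m, 0.58 m above the worktop: keep the wrist below or in front of it.)
There are look-alikes about, which are no part of the job. Leave any green or turquoise look-alike of the part that bears narrowest_lid alone.

How it is judged:
At the end, for the whole second after the job is handed in: Every lid stands in the pocket of its own width, its centre within 10 mm of the pocket's centre along it and 18 mm across it, its lower edge on the floor (centre height within 8 mm of fully down), within 0.35 rad of upright, and at rest (x of widest_lid in the frame of floor_widest between -0.01 and 0.01 m and y of widest_lid in the frame of floor_widest between -0.018 and 0.018 m and z of widest_lid in the frame of floor_widest between 0.032 and 0.048 m and angle between each of widest_lid, wide_lid, narrow_lid, narrowest_lid's own z axis and vertical below 0.35 rad and linear speed of each of lid_widest, lid_wide, lid_narrow, lid_narrowest below 0.02 m/s and angular speed of each of lid_widest, lid_wide, lid_narrow, lid_narrowest below 0.15 rad/s and x of wide_lid in the frame of floor_wide between -0.01 and 0.01 m and y of wide_lid in the frame of floor_wide between -0.018 and 0.018 m and z of wide_lid in the frame of floor_wide between 0.03 and 0.046 m and x of narrow_lid in the frame of floor_narrow between -0.01 and 0.01 m and y of narrow_lid in the frame of floor_narrow between -0.018 and 0.018 m and z of narrow_lid in the frame of floor_narrow between 0.028 and 0.044 m and x of narrowest_lid in the frame of floor_narrowest between -0.01 and 0.01 m and y of narrowest_lid in the frame of floor_narrowest between -0.018 and 0.018 m and z of narrowest_lid in the frame of floor_narrowest between 0.026 and 0.042 m); the robot touches nothing.
It fails at once if a lid is dropped (falls free of the fingers faster than 0.7 m/s, a fall of about 25 mm) ((linear speed of lid_widest above 0.7 m/s and contact force between lid_widest and the fingers below 0.05 N) or (linear speed of lid_wide above 0.7 m/s and contact force between lid_wide and the fingers below 0.05 N) or (linear speed of lid_narrow above 0.7 m/s and contact force between lid_narrow and the fingers below 0.05 N) or (linear speed of lid_narrowest above 0.7 m/s and contact force between lid_narrowest and the fingers below 0.05 N)).
It fails at once if a lid is tipped over (more than 0.8 rad from upright) (angle between any of widest_lid, wide_lid, narrow_lid, narrowest_lid's own z axis and vertical above 0.8 rad).
It fails at once if the tea cup is moved by more than 20 mm or tipped (distance of tea_cup from where it was at the start of the episode above 0.02 m or angle between tea_cup's own z axis and vertical above 0.4 rad).
It fails at once if the glass jar is moved by more than 20 mm or tipped (distance of glass_jar from where it was at the start of the episode above 0.02 m or angle between glass_jar's own z axis and vertical above 0.4 rad).
It also fails if it takes over 112 s, if anything falls off the work surface, if the arm or the gripper's body presses on something with over 40 N, if the wrist force passes 120 N, or if a joint passes its speed limit or range.

ROBOT

A 6-joint arm with a two-finger parallel gripper is mounted at the origin on a cart in front of the work surface, level with it; the furniture and walls round the work are solid. World frame = base frame: x ahead of the robot, y to its left, z up, the work surface at z = 0. Lengths are in m, angles in rad, forces in N, time in s.
With the tool pointing down it reaches from about 0.35 to 0.975 m from the base axis. Payload 4.9 kg.
Tool frame: the origin (TCP) lies midway between the tips of the shut fingers; the grasp point (between the pads) lies 19 mm behind it; z points along the fingers, y is the line along which they close (so a half turn about z gives the same grasp; the last joint's range is limited). The gripper opens to 85 mm and grips with 20 to 120 N. Pads are 22 mm wide; open, the fingers measure 114 mm over their backs; the gripper's body (76 mm by 85 mm) begins 54 mm behind the grasp point. The pads swing forward as they close: fully open they stand 13 mm farther back than shut.
Start: joints at [1.03, 0.053, 1.613, -0, 1.476, -0.119], TCP at [0.256, 0.57, 0.231] pointing down, gripper open.
Joint ranges: [-3.01, 3.01], [-1.01, 2.22], [0.06, 2.58], [-1.02, 4.17], [0.09, 2.62], [-3.14, 3.14]. Speed limits (rad/s): [2.57, 2.57, 3.14, 3.14, 3.14, 3.14].

INTERFACE

Orientations are given as a rotation vector (axis times angle).
In Python, from station import ctrl, optics, job gives the robot as it stands.
- The arm moves only by the shell command python3 -m jog 'ROWS' [OPENING] [FORCE]. ROWS is JSON, a list of rows, each a list of 2 entries, a list of its own where there are three numbers: the shift along the tool's x, y, z in m, then the turn, a rotation vector about the tool's x, y, z in rad. A call has 1 to 5 rows; each row is the pose to reach, as a shift and turn from the pose commanded when the call began, along the tool's axes at that moment; what a row does not reach only later rows make up. A row lasts 1/10 s, in which the tool goes at most 50 mm and 8.59 degrees, less where a joint would pass 70% of its speed; a pose out of reach is approached as far as the arm can. A call with a gripper value outside its range is refused whole. OPENING is the opening, from 0 (shut) to 1 (fully open), set as the call begins (- or left out, the last holds). The fingers move at their own pace and stop on an object; FORCE is the grip in N (left out, the last holds). Time passes only in rows, so rows that repeat a pose let the fingers close. It gives the time, the measured TCP pose, the force, the opening and the grip force at its end, in the units of the state.
- ctrl.get_obs(): the state, without advancing time (a new reading comes with each control period).
- optics.get_image(name): name is "side" or "top" or "wrist"; returns a dict with "image" (420x560x3 uint8, blue, green, red), "fx", "fy", "cx", "cy" (pixels), "rvec" (rotation vector, rad) and "tvec" (3), from world to camera coordinates, as OpenCV has them; the wrist camera has in their place "mount" (4x4, takes a point from camera to tool coordinates, whose origin is the TCP and whose axes are the flange's). Camera axes: x right, y down, z forward; pixel columns grow to the right and rows downward; lengths in m; the calibration is good to about 2 mm. A picture is of the moment at which its call begins: read the wrist's pose just before it. There is no depth.
- job.finish_job(): hands the job in; it is judged then, once.
The state is a dict: "t": time; "q": joint angles; "dq": joint speeds; "effort": joint torques, N m; "tool_pos": TCP position; "tool_rot": TCP orientation; "contact_force": force on the tool from outside, world axes, zero at the start; "wrist_torque": the same for the moment, N m; "opening": finger opening in m; "grip_force": force on a finger pad.
Only numpy, scipy, OpenCV 4.12 (cv2) and the standard library are available. Lean on these libraries where they do the work, as an engineer would, in place of code of your own. Each camera call takes 0.05 s, during which the arm holds its last target. There are 200 camera calls.

## Working session

There is one attempt and no reset: what is moved stays moved. The work goes in short steps, Python scripts to look and compute and a shell command to move; the robot and the scene stay as the last step left them, time stands still between calls to the robot, and variables do not carry over. Pictures are saved under pics/ and viewed, at most 19 in all, crops included, and the job is handed in when it is done.

```bash
ls; mkdir -p pics; python3 - <<'E'
from station import ctrl,optics
import cv2,numpy as np
o=ctrl.get_obs();print({k:np.round(v,3).tolist() for k,v in o.items()})
for n in("top","side"):
    d=optics.get_image(n);cv2.imwrite(f"pics/{n}0.png",d["image"])
    R=cv2.Rodrigues(np.array(d["rvec"]))[0];print(n,d["fx"],d["cx"],d["cy"],"cam",-R.T@np.array(d["tvec"]).ravel(),R.round(2).tolist())
d=optics.get_image("wrist");print(np.round(d["mount"],3).tolist(),d["fx"])
E
```

```text
pics
{'t': 0.0, 'q': [1.03, 0.053, 1.614, -0.0, 1.476, -0.119], 'dq': [-0.001, 0.001, 0.0, 0.001, 0.001, -0.001], 'effort': [-0.0, -39.369, -37.017, 0.0, 0.007, -0.0], 'tool_pos': [0.256, 0.57, 0.23], 'tool_rot': [-0.658, -3.071, 0.003], 'contact_force': [-0.98, 0.534, -0.453], 'wrist_torque': [-0.062, -0.038, -0.026], 'grip_force': 0.0, 'opening': 0.085}
top 385.5432782346227 281.33116690810874 207.43462052227142 cam [ 0.48903882 -0.15141913  1.30912669] [[0.0, -1.0, -0.01], [-0.99, -0.0, -0.11], [0.11, 0.01, -0.99]]
side 528.5505598500303 278.3156639515088 209.86350359896434 cam [-0.49496584 -0.74746924  1.1323431 ] [[0.48, -0.88, 0.01], [-0.57, -0.32, -0.76], [0.67, 0.36, -0.65]]
[[0.0, -0.944, -0.329, 0.086], [1.0, 0.0, 0.0, 0.001], [-0.0, -0.329, 0.944, -0.143], [0.0, 0.0, 0.0, 1.0]] 306.72268004160514
```

View pics/top0.png

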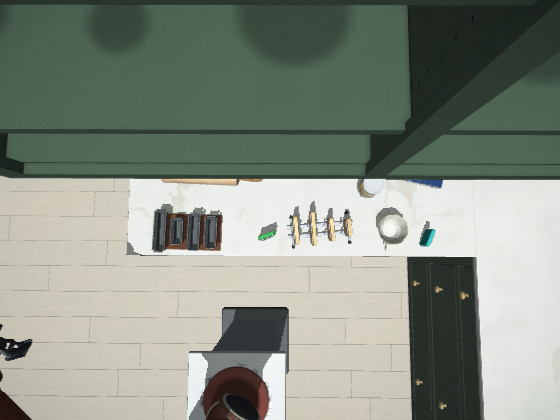

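View pics/side0.png

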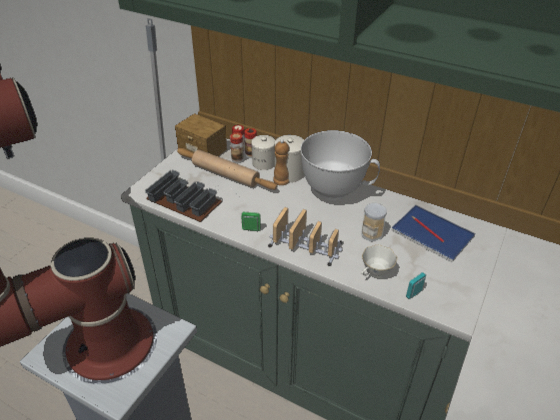

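The top view shows the pockets around (188,230), widest on the left, and the lids around (321,228). There is a green look-alike at (267,232). The cup is at (392,226) and the jar at (371,188). Next I'll measure both racks coarsely.

```bash
cat > h.py <<'E'
from station import ctrl,optics
import cv2,numpy as np
from scipy.spatial.transform import Rotation as Ro
def shot(n,save=None):
    o=ctrl.get_obs();d=optics.get_image(n)
    if n=="wrist":
        T=np.eye(4);T[:3,:3]=Ro.from_rotvec(o["tool_rot"]).as_matrix();T[:3,3]=o["tool_pos"]
        M=T@np.array(d["mount"])
        R,c=M[:3,:3],M[:3,3]
    else:
        R=cv2.Rodrigues(np.array(d["rvec"]))[0].T;c=-R@np.array(d["tvec"]).ravel()
    d["R"],d["c"]=R,c
    if save:cv2.imwrite("pics/"+save,d["image"])
    return d
def cast(d,px,z):
    px=np.atleast_2d(px).astype(float)
    v=np.c_[(px[:,0]-d["cx"])/d["fx"],(px[:,1]-d["cy"])/d["fy"],np.ones(len(px))]@d["R"].T
    return d["c"]+v*((z-d["c"][2])/v[:,2])[:,None]
def proj(d,P):
    v=(np.atleast_2d(P)-d["c"])@d["R"]
    return np.c_[v[:,0]/v[:,2]*d["fx"]+d["cx"],v[:,1]/v[:,2]*d["fy"]+d["cy"]]
def tool(p=None):
    o=ctrl.get_obs();R=Ro.from_rotvec(o["tool_rot"]).as_matrix()
    return np.array(o["tool_pos"]),R
E
python3 - <<'E'
from h import *
d=shot("top")
print(cast(d,[(160,229),(177,230),(195,229),(212,230)],.046).round(3))
print(cast(d,[(296,229),(313,226),(331,229),(348,227)],.088).round(3), cast(d,[(392,226),(371,188)],.05).round(3))
p,R=tool();print(p,R.round(3).tolist())
c=cv2.resize(d["image"][195:260,140:370],None,fx=3.4,fy=3.4,interpolation=3)
cv2.imwrite("pics/c1.png",c)
E
```

```text
[[0.551 0.255 0.046]
 [0.548 0.199 0.046]
 [0.551 0.14  0.046]
 [0.548 0.084 0.046]]
[[ 0.551 -0.19   0.088]
 [ 0.56  -0.244  0.088]
 [ 0.551 -0.301  0.088]
 [ 0.558 -0.355  0.088]] [[ 0.564 -0.504  0.05 ]
 [ 0.689 -0.439  0.05 ]]
[0.25565597 0.56988673 0.23050249] [[-0.912, 0.409, -0.001], [0.409, 0.912, -0.001], [0.0, -0.001, -1.0]]
```

View pics/c1.png

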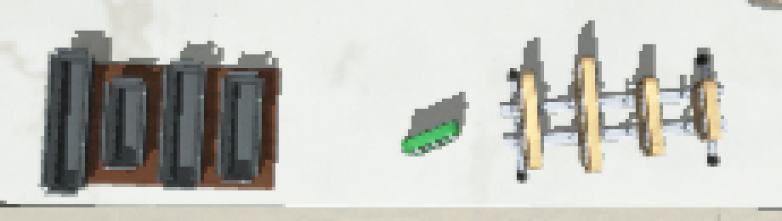

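The crop shows the pockets left to right as widest, narrowest, wide, narrow. The lids run wide, widest, narrow, narrowest. I'll move above the pockets with the wrist camera.

```bash
python3 -m jog '[[[-0.038,-0.026,-0.01],[0,0,0]],[[-0.077,-0.053,-0.02],[0,0,0]],[[-0.116,-0.079,-0.02],[0,0,0]],[[-0.154,-0.106,-0.02],[0,0,0]],[[-0.193,-0.132,-0.02],[0,0,0]]]'
python3 -m jog '[[[-0.038,-0.026,0],[0,0,-0.14]],[[-0.077,-0.053,0],[0,0,-0.28]],[[-0.116,-0.079,0],[0,0,-0.422]],[[-0.154,-0.106,0],[0,0,-0.422]],[[-0.193,-0.132,0],[0,0,-0.422]]]'
python3 -m jog '[[[0,0,0],[0,0,0]],[[0,0,0],[0,0,0]],[[0,0,0],[0,0,0]]]'
python3 - <<'E'
from h import *
d=shot("wrist","w1.png");print(tool()[0],tool()[1].round(3).tolist())
E
```

```text
t: 0.7
tool_pos: [0.3784, 0.3691, 0.2513]
tool_rot: [0.657, 3.072, 0.0]
contact_force: [0.8, -0.4, -0.0]
opening: 0.0852
grip_force: 0.0
t: 1.2
tool_pos: [0.5004, 0.1696, 0.2513]
tool_rot: [-0.001, 3.141, 0.0]
contact_force: [0.5, 0.9, -0.6]
opening: 0.085
grip_force: 0.0
t: 1.5
tool_pos: [0.4994, 0.1721, 0.2511]
tool_rot: [0.002, -3.141, -0.001]
contact_force: [0.9, -0.2, -0.9]
opening: 0.0854
grip_force: 0.0
[0.49927721 0.17246785 0.25115481] [[-1.0, -0.002, -0.0], [-0.002, 1.0, 0.0], [0.0, 0.0, -1.0]]
```

View pics/w1.png

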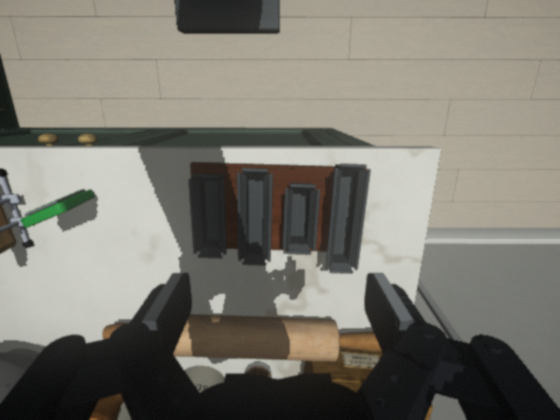

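The wrist view shows the four pockets at about (208,215), (254,215), (301,218) and (347,217), which are narrow, wide, narrowest, widest. The green look-alike is at the left. I'll segment the pocket rims.

```bash
python3 - <<'E'
from h import *
d=shot("wrist","w2.png");im=d["image"]
hsv=cv2.cvtColor(im,cv2.COLOR_BGR2HSV)
for n,p in dict(plank=(230,170),plankshade=(229,220),narrowrim=(197,215),wide=(243,215),shadow=(225,290),wst=(360,215),white=(400,200),plank2=(325,190)).items(): print(n,hsv[p[1],p[0]])
b,g,r=[im[...,i].astype(int) for i in range(3)]
m=((hsv[...,2]<95)&(r-b<12)).astype(np.uint8)
m[:155]=0;m[285:]=0;m[:,:185]=0;m[:,380:]=0
m=cv2.morphologyEx(m,cv2.MORPH_OPEN,np.ones((3,3)))
vis=cv2.resize(im[145:290,180:385],None,fx=3.8,fy=3.8,interpolation=0)
cs,_=cv2.findContours(m,cv2.RETR_EXTERNAL,cv2.CHAIN_APPROX_NONE)
for c in cs:
    if cv2.contourArea(c)<400: continue
    w=cast(d,c[:,0,:],.046)[:,:2].astype(np.float32)*1000
    rc=cv2.minAreaRect(w);print(np.round(rc[0],1),np.round(rc[1],1),round(rc[2],1))
    box=proj(d,np.c_[cv2.boxPoints(rc)/1000,np.full(4,.046)])
    cv2.polylines(vis,[((box-[180,145]+.5)*3.8).astype(int)],True,(0,255,0),1)
cv2.imwrite("pics/v2.png",vis)
E
```

```text
plank [ 10 135  85]
plankshade [  8 109  42]
narrowrim [ 0  0 39]
wide [105   9  54]
shadow [30 14 91]
wst [60  4 58]
white [ 34  10 208]
plank2 [ 7 97 55]
[545.7 201. ] [41.9 90.5] 88.4
[548.  252.2] [ 50.1 137.6] 88.0
[554.3 122.1] [163.5 113.4] 0.1
```

View pics/v2.png

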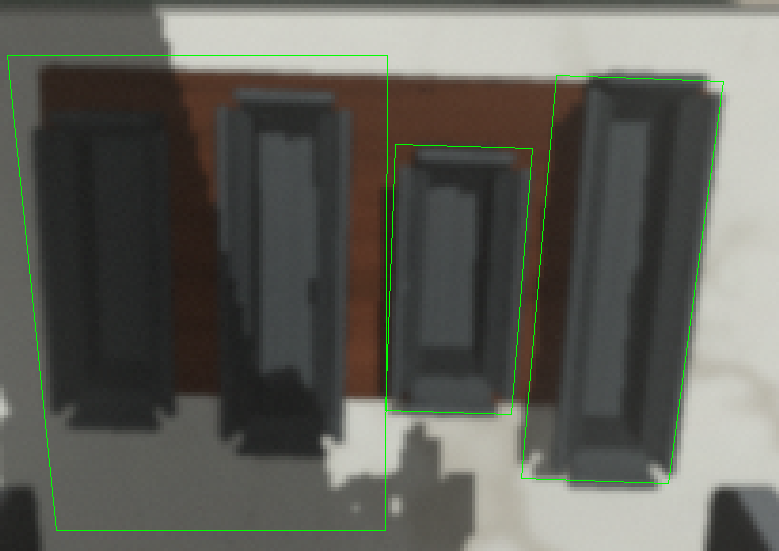

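The zoom shows the rim edges clearly. The widest rim spans y 75–487 around x 640, narrowest 152–411 around 458, wide 92–455 around 284, and narrow 113–428 around 108. I'll cast the edges I read by hand.

```bash
python3 - <<'E'
from h import *
d=shot("wrist")
P=dict(widest=((587,75),(708,76),(570,487),(662,487),(588,95),(720,95),(560,462),(672,475)),
narrowest=((415,152),(513,152),(410,411),(492,411),(398,165),(528,165),(392,400),(515,400)),
wide=((235,92),(335,92),(237,455),(325,455),(219,110),(351,110),(221,435),(343,440)),
narrow=((60,113),(158,113),(70,428),(158,428),(38,130),(172,130),(52,405),(168,400)))
for k,v in P.items():
    w=cast(d,np.array(v)/3.8+[180,145]-.5,.046)[:,:2]*1000
    a,b=w[:2].mean(0),w[2:4].mean(0); l=np.linalg.norm(a-b)
    # side midlines
    t,u=w[4:6].mean(0),w[6:8].mean(0)
    print(k,"ends mid",((a+b)/2).round(1),"len",l.round(1),"sides mid",((t+u)/2).round(1),"width",np.linalg.norm(w[4]-w[5]).round(1),np.linalg.norm(w[6]-w[7]).round(1),"yaw",np.degrees(np.arctan2(*(b-a)[::-1])).round(2),np.degrees(np.arctan2(*(u-t)[::-1])).round(2))
E
```

```text
widest ends mid [548.7 257.1] len 140.6 sides mid [548.1 258.1] width 39.9 38.5 yaw 0.24 -1.04
narrowest ends mid [546.3 201.5] len 88.3 sides mid [546.3 201.7] width 40.1 40.7 yaw -1.16 -0.63
wide ends mid [545.4 145.8] len 123.4 sides mid [544.8 146. ] width 40.0 40.8 yaw -1.88 -1.77
narrow ends mid [543.7  91.3] len 106.9 sides mid [541.6  90.1] width 40.9 38.6 yaw -3.2 -3.14
```

Centres come out collinear at 56 mm pitch with yaw about -1.95°, which matches the given sizes. Now the lids.

```bash
python3 -m jog '[[[0,-0.045,0],[0,0,0]],[[0,-0.09,0],[0,0,0]],[[0,-0.135,0],[0,0,0]],[[0,-0.18,0],[0,0,0]],[[0,-0.225,0],[0,0,0]]]' >/dev/null
python3 -m jog '[[[0,-0.045,0],[0,0,0]],[[0,-0.09,0],[0,0,0]],[[0,-0.135,0],[0,0,0]],[[0,-0.18,0],[0,0,0]],[[0,-0.22,0],[0,0,0]]]'>/dev/null
python3 -m jog '[[[0,0,0],[0,0,0]],[[0,0,0],[0,0,0]],[[0,0,0],[0,0,0]]]'
python3 - <<'E'
from h import *
d=shot("wrist");print(tool()[0])
cv2.imwrite("pics/w3.png",cv2.resize(d["image"][120:320,150:417],None,fx=3,fy=3,interpolation=0))
im=d["image"];b,g,r=[im[...,i].astype(int) for i in range(3)]
m=((r-b>35)).astype(np.uint8);m[320:]=0;m[:90]=0
cs,_=cv2.findContours(m,cv2.RETR_EXTERNAL,cv2.CHAIN_APPROX_NONE)
for c in cs:
    if cv2.contourArea(c)>80: print(cv2.boundingRect(c),cv2.contourArea(c))
E
```

```text
t: 2.95
tool_pos: [0.5003, -0.2721, 0.2512]
tool_rot: [0.003, -3.142, -0.001]
contact_force: [-0.5, -0.1, -0.0]
opening: 0.0855
grip_force: 0.0
[ 0.50034907 -0.27197049  0.25132512]
(347, 207, 9, 48) 301.0
(189, 203, 19, 59) 529.5
(238, 191, 17, 75) 693.0
(291, 179, 15, 102) 816.0
(540, 164, 20, 13) 154.5
```

View pics/w3.png

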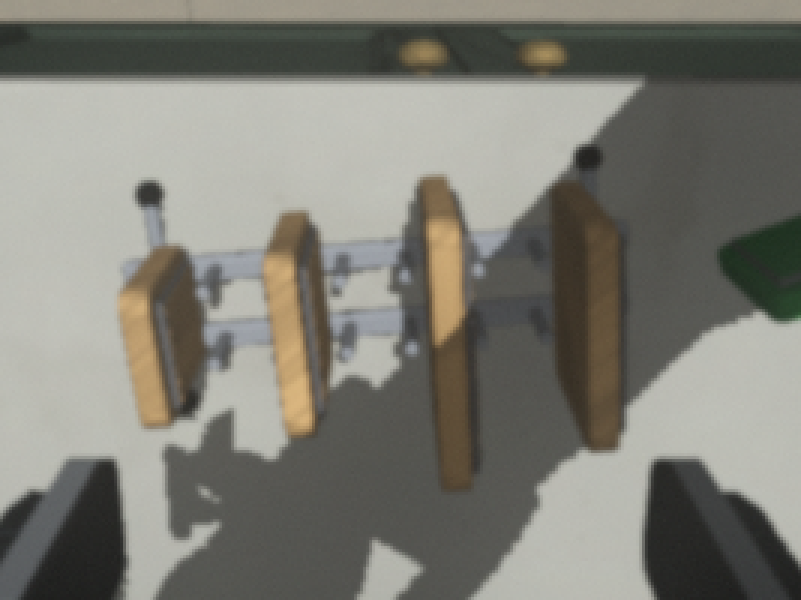

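The crop shows the lids left to right as narrowest, narrow, widest, wide. Top faces run from (138,291) to (158,425), (284,254) to (303,433), (443,221) to (456,489) and (600,230) to (605,448). All plugs are on the right (+y).

```bash
python3 - <<'E'
from h import *
d=shot("wrist");p,R=tool();print(p)
P=dict(narrowest=(.080,58,(122,293),(155,288),(145,425),(170,424)),narrow=(.084,75,(267,257),(300,252),(290,434),(316,432)),
widest=(.092,109,(427,222),(460,220),(441,490),(471,488)),wide=(.088,92,(583,232),(617,228),(592,448),(618,448)))
for k,(z,W,*v) in P.items():
    w=cast(d,np.array(v)/3+[150,120]-.33,z)[:,:2]*1000
    a,b=w[:2].mean(0),w[2:].mean(0)
    print(k,((a+b)/2).round(1),"len",np.linalg.norm(a-b).round(1),W,"thick",np.linalg.norm(w[0]-w[1]).round(1),np.linalg.norm(w[2]-w[3]).round(1),"yaw",np.degrees(np.arctan2(*(b-a)[::-1])).round(2))
E
```

```text
[ 0.50035219 -0.27201873  0.25140596]
narrowest [ 558.3 -358. ] len 54.8 58 thick 12.3 9.6 yaw 2.77
narrow [ 551.3 -303.2] len 71.4 75 thick 11.9 9.9 yaw 4.07
widest [ 553.6 -246.2] len 105.5 109 thick 11.3 11.4 yaw 3.96
wide [ 548.  -190.9] len 86.0 92 thick 11.8 9.8 yaw 5.84
```

Sizes match (edges are rounded), and the lid yaw is about 3.8°. Going for widest_lid first: approach above it and take a quick pose check.

```bash
python3 -m jog '[[[-0.02,0.014,0.04],[0,0,-0.066]],[[-0.04,0.028,0.08],[0,0,-0.066]],[[-0.053,0.028,0.115],[0,0,-0.066]],[[-0.053,0.028,0.115],[0,0,-0.066]],[[-0.053,0.028,0.115],[0,0,-0.066]]]' 0.5 30
python3 - <<'E'
from h import *
d=shot("wrist","w4.png");p,R=tool();print(p,R.round(3).tolist())
E
```

```text
t: 3.55
tool_pos: [0.5528, -0.2446, 0.1363]
tool_rot: [0.106, -3.139, -0.001]
contact_force: [0.2, -0.8, 0.0]
opening: 0.0427
grip_force: 0.0
[ 0.55359065 -0.2454918   0.138166  ] [[-0.998, -0.067, 0.002], [-0.067, 0.998, -0.001], [-0.002, -0.001, -1.0]]
```

View pics/w4.png

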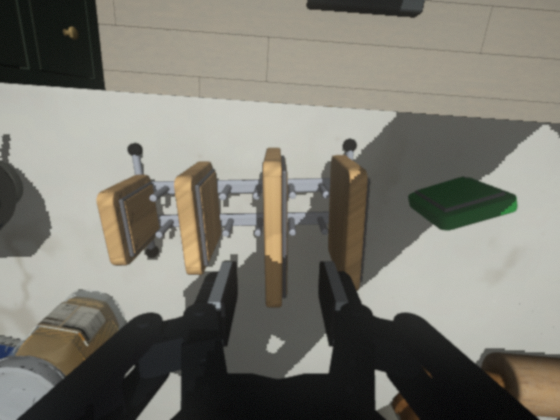

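The widest lid is centred between the fingers and aligned. Descend, grip and lift.

```bash
python3 -m jog '[[[0,0,0.03],[0,0,0]],[[0,0,0.06],[0,0,0]],[[0,0,0.075],[0,0,0]],[[0,0,0.075],[0,0,0]]]'
python3 -m jog '[[[0,0,0],[0,0,0]],[[0,0,0],[0,0,0]],[[0,0,0],[0,0,0]],[[0,0,0],[0,0,0]],[[0,0,0],[0,0,0]]]' 0 40
python3 -m jog '[[[0,0,-0.02],[0,0,0]],[[0,0,-0.05],[0,0,0]],[[0,0,-0.085],[0,0,0]],[[0,0,-0.12],[0,0,0]],[[0,0,-0.12],[0,0,0]]]'
python3 - <<'E'
from h import *
d=shot("wrist","w5.png");p,R=tool();print(p,R.round(3).tolist())
E
```

```text
t: 4.0
tool_pos: [0.5521, -0.2454, 0.0607]
tool_rot: [0.103, -3.138, -0.002]
contact_force: [0.1, 0.7, -1.2]
opening: 0.0428
grip_force: 0.0
t: 4.5
tool_pos: [0.5546, -0.2465, 0.064]
tool_rot: [-0.104, 3.136, -0.004]
contact_force: [-0.8, 0.4, 6.8]
opening: 0.0152
grip_force: 40.9
t: 5.0
tool_pos: [0.5561, -0.2474, 0.1886]
tool_rot: [-0.104, 3.13, -0.01]
contact_force: [0.2, 0.2, -0.2]
opening: 0.0149
grip_force: 40.0
[ 0.55475672 -0.24665081  0.18519512] [[-0.998, -0.066, 0.006], [-0.066, 0.998, -0.004], [-0.006, -0.004, -1.0]]
```

View pics/w5.png

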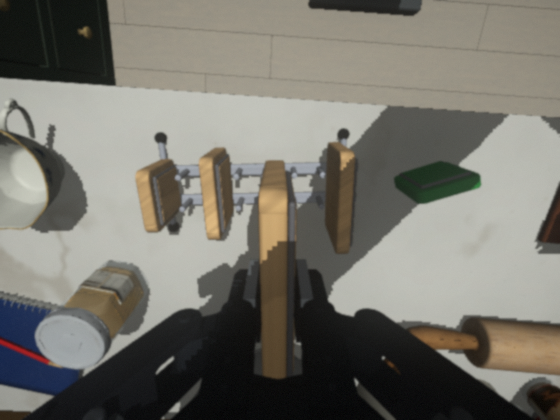

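The lid is held at 15 mm opening. Its top face runs from rows 188 to 378 at column 275. Working out the in-grip offset and the transfer.

```bash
python3 - <<'E'
from h import *
import time
d=shot("wrist");p,R=tool()
for _ in range(3): pass
for h in(.028,.031):
    w=cast(d,[(273,188),(273,378)],p[2]+h);t=(w-p)@R*1000;print(t.round(1),t.mean(0).round(1))
im=d["image"][:,273].astype(int);print([(r,im[r].sum()) for r in range(176,200,2)],[(r,im[r].sum()) for r in range(366,392,2)])
E
```

```text
[[ 52.5  -0.9 -28.1]
 [-46.1  -1.4 -27.9]] [  3.2  -1.2 -28. ]
[[ 53.3  -0.9 -31.1]
 [-42.8  -1.3 -30.9]] [  5.2  -1.1 -31. ]
[(176, np.int64(303)), (178, np.int64(313)), (180, np.int64(312)), (182, np.int64(295)), (184, np.int64(292)), (186, np.int64(280)), (188, np.int64(345)), (190, np.int64(404)), (192, np.int64(439)), (194, np.int64(452)), (196, np.int64(457)), (198, np.int64(465))] [(366, np.int64(196)), (368, np.int64(194)), (370, np.int64(196)), (372, np.int64(194)), (374, np.int64(197)), (376, np.int64(187)), (378, np.int64(112)), (380, np.int64(34)), (382, np.int64(37)), (384, np.int64(28)), (386, np.int64(33)), (388, np.int64(31)), (390, np.int64(28))]
```

The near end sits at +53–54.5 mm in the tool frame, so the lid is centred within about 1–2 mm. Transfer to above the widest pocket.

```bash
python3 -m jog '[[[-0.002,0.03,0],[0,0,0]],[[-0.004,0.078,0],[0,0,0]],[[-0.007,0.126,0],[0,0,0]],[[-0.009,0.174,0],[0,0,0]],[[-0.012,0.222,0],[0,0,0]]]'>/dev/null
python3 -m jog '[[[-0.002,0.048,0],[0,0,0.02]],[[-0.004,0.096,0],[0,0,0.04]],[[-0.007,0.144,0],[0,0,0.06]],[[-0.009,0.192,0],[0,0,0.08]],[[-0.012,0.24,0],[0,0,0.1]]]'>/dev/null
python3 -m jog '[[[0,0.02,0],[0,0,0]],[[0,0.039,0],[0,0,0]],[[0,0.039,0],[0,0,0]],[[0,0.039,0],[0,0,0]],[[0,0.039,0],[0,0,0]]]'
python3 - <<'E'
from h import *
d=shot("wrist","w6.png");q=[]
for _ in range(4):
    p,R=tool();q.append(p);optics.get_image("wrist")
p=np.mean(q,0);print(p,np.std(q,0).round(4),R.round(3).tolist())
print("tool delta",(([.5485,.2577,0]-p)@R).round(4))
E
```

```text
t: 6.6
tool_pos: [0.5472, 0.2549, 0.18]
tool_rot: [-0.054, -3.139, 0.002]
contact_force: [0.6, 0.4, -0.1]
opening: 0.0149
grip_force: 40.0
[0.54763432 0.25495891 0.180861  ] [0.0001 0.0001 0.0003] [[-0.999, 0.035, -0.0], [0.035, 0.999, -0.0], [0.0, -0.0, -1.0]]
tool delta [-0.0008  0.0028  0.1809]
```

View pics/w6.png

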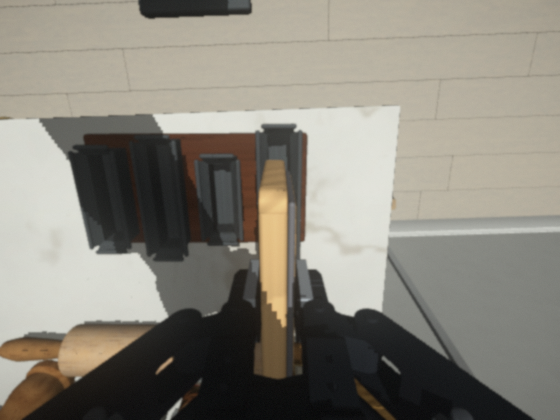

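The lid is above the widest pocket, whose near lip is at about (278,125) with side edges at columns 256 and 303. Cross-checking the near lip from here, then lowering.

```bash
python3 - <<'E'
from h import *
d=shot("wrist");p,R=tool()
print((cast(d,[(263,125),(296,125),(257,133),(301,133)],.046)*1000).round(1))
th=np.radians(-1.95);print(np.array([548.5,257.7])-70*np.array([np.cos(th),np.sin(th)]))
im=d["image"][150].astype(int).sum(1);print(im[246:270],im[290:312])
E
python3 -m jog '[[[-0.0005,0.0015,0.03],[0,0,0]],[[-0.0005,0.003,0.06],[0,0,0]],[[-0.0005,0.003,0.075],[0,0,0]],[[-0.0005,0.003,0.075],[0,0,0]]]'
```

```text
[[479.3 246.6  46. ]
 [480.3 275.4  46. ]
 [485.9 240.9  46. ]
 [487.3 279.7  46. ]]
[478.54053686 260.08191454]
[203 196 201 200 202 196 200 195 188 209 236 247 235 217 206 201 202 211
 208 213 210 206 245 263] [197 203 207 214 210 207 212 236 254 272 257 237 229 229 233 295 446 588
 646 654 653 653]
t: 7.3
tool_pos: [0.5463, 0.2581, 0.1032]
tool_rot: [-0.053, -3.136, 0.003]
contact_force: [-0.3, 0.7, -1.7]
opening: 0.0152
grip_force: 39.9
```

```bash
python3 -m jog '[[[0,0,0.01],[0,0,0]],[[0,0,0.02],[0,0,0]],[[0,0,0.03],[0,0,0]],[[0,0,0.035],[0,0,0]],[[0,0,0.038],[0,0,0]]]'
python3 -m jog '[[[0,0,0.002],[0,0,0]],[[0,0,0.002],[0,0,0]],[[0,0,0.002],[0,0,0]]]'
```

```text
t: 7.8
tool_pos: [0.5486, 0.2584, 0.0682]
tool_rot: [0.053, 3.141, -0.001]
contact_force: [1.3, -3.3, 0.7]
opening: 0.0151
grip_force: 40.4
t: 8.1
tool_pos: [0.548, 0.2585, 0.0657]
tool_rot: [-0.053, -3.141, 0.002]
contact_force: [0.3, -2.9, -1.8]
opening: 0.015
grip_force: 39.8
```

```bash
for i in 1; do python3 -m jog '[[[0,0,0.001],[0,0,0]],[[0,0,0.002],[0,0,0]],[[0,0,0.002],[0,0,0]]]';  done; python3 -m jog '[[[0,0,0.001],[0,0,0]],[[0,0,0.0015],[0,0,0]],[[0,0,0.0015],[0,0,0]]]'
```

```text
t: 8.4
tool_pos: [0.5483, 0.2586, 0.0646]
tool_rot: [-0.053, -3.141, 0.001]
contact_force: [-1.0, -5.4, 1.0]
opening: 0.015
grip_force: 40.3
t: 8.7
tool_pos: [0.5484, 0.2586, 0.0642]
tool_rot: [-0.053, -3.141, 0.002]
contact_force: [-3.7, -6.1, 5.2]
opening: 0.0152
grip_force: 40.9
```

Floor reached. Release, rise, and look.

```bash
python3 -m jog '[[[0,0,0],[0,0,0]],[[0,0,0],[0,0,0]],[[0,0,0],[0,0,0]],[[0,0,0],[0,0,0]]]' 0.4
python3 -m jog '[[[0,0,-0.02],[0,0,0]],[[0,0,-0.05],[0,0,0]],[[0,0,-0.09],[0,0,0]],[[0,0,-0.13],[0,0,0]],[[0,0,-0.13],[0,0,0]]]'
python3 - <<'E'
from h import *
d=shot("wrist","w7.png");p,R=tool();print(p,R.round(3).tolist())
E
```

```text
t: 9.1
tool_pos: [0.5482, 0.2593, 0.0627]
tool_rot: [-0.053, -3.141, -0.001]
contact_force: [-0.3, 0.7, 0.2]
opening: 0.0338
grip_force: 0.0
t: 9.6
tool_pos: [0.552, 0.2605, 0.201]
tool_rot: [0.053, 3.129, 0.008]
contact_force: [0.7, 0.3, 1.2]
opening: 0.0342
grip_force: 0.0
[0.55051318 0.25993386 0.19742205] [[-0.999, 0.034, 0.008], [0.034, 0.999, 0.003], [-0.008, 0.003, -1.0]]
```

View pics/w7.png

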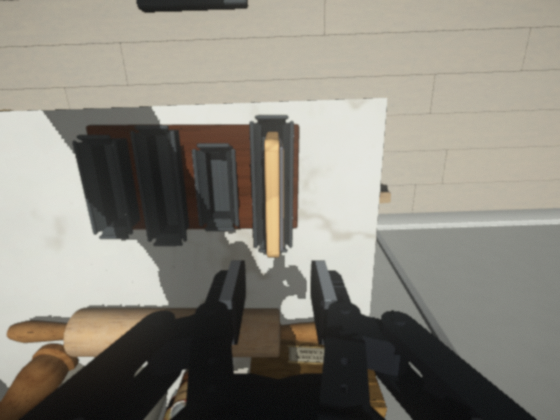

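The widest lid stands in its pocket, with its top face from (271,133) to (275,257) and the near lip at row 117. I'll check its along-position and work out the move back to the wide lid.

```bash
python3 - <<'E'
from h import *
d=shot("wrist");p,R=tool();print(p)
w=cast(d,[(271,133),(275,257)],.092)*1000;print(w.round(1),w.mean(0).round(1))
print((cast(d,[(271,116),(272,251)],.046)*1000).round(1))
print(R.round(4).tolist())
c=np.array([.5479,-.1889,p[2]]);print("wide delta tool",((c-p)@R).round(4))
E
```

```text
[0.54904792 0.25939731 0.19440872]
[[487.3 258.9  92. ]
 [596.5 258.1  92. ]] [541.9 258.5  92. ]
[[476.4 258.6  46. ]
 [613.8 254.1  46. ]]
[[-0.9994, 0.0337, 0.0029], [0.0337, 0.9994, 0.0013], [-0.0029, 0.0014, -1.0]]
wide delta tool [-0.014  -0.4481 -0.0006]
```

It's in, within a few mm of centre. Next the wide lid.

```bash
python3 -m jog '[[[-0.002,-0.04,0],[0,0,0]],[[-0.004,-0.088,0],[0,0,0]],[[-0.006,-0.136,0],[0,0,0]],[[-0.008,-0.184,0],[0,0,0]],[[-0.008,-0.23,0],[0,0,0]]]' 0.5 >/dev/null
python3 -m jog '[[[-0.002,-0.048,0],[0,0,-0.03]],[[-0.004,-0.096,0],[0,0,-0.06]],[[-0.006,-0.144,0],[0,0,-0.1]],[[-0.006,-0.192,0],[0,0,-0.1]],[[-0.006,-0.218,0.02],[0,0,-0.1]]]'>/dev/null
python3 -m jog '[[[0,0,0.03],[0,0,0]],[[0,0,0.04],[0,0,0]],[[0,0,0.04],[0,0,0]],[[0,0,0.04],[0,0,0]],[[0,0,0.04],[0,0,0]]]'
python3 - <<'E'
from h import *
d=shot("wrist","w8.png");p,R=tool();print(p,R.round(3).tolist())
print("wide delta tool",(([.5479,-.1889,.057]-p)@R).round(4))
E
```

```text
t: 11.2
tool_pos: [0.5481, -0.189, 0.1343]
tool_rot: [-0.106, 3.138, -0.002]
contact_force: [-0.0, -0.3, 0.7]
opening: 0.0426
grip_force: 0.0
[ 0.54819208 -0.18906746  0.13448481] [[-0.998, -0.067, 0.002], [-0.067, 0.998, -0.001], [-0.002, -0.001, -1.0]]
wide delta tool [0.0005 0.0003 0.0775]
```

View pics/w8.png

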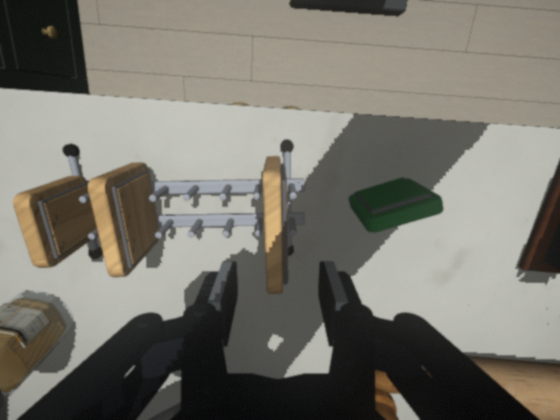

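The wide lid is centred between the fingers (columns 264–288 against a finger midline of 278). Grip, lift, transfer.

```bash
python3 -m jog '[[[0,0,0.03],[0,0,0]],[[0,0,0.06],[0,0,0]],[[0,0,0.076],[0,0,0]],[[0,0,0.076],[0,0,0]]]' | grep -E 'pos|force'
python3 -m jog '[[[0,0,0],[0,0,0]],[[0,0,0],[0,0,0]],[[0,0,0],[0,0,0]],[[0,0,0],[0,0,0]],[[0,0,0],[0,0,0]]]' 0 40
python3 -m jog '[[[0,0,-0.02],[0,0,0]],[[0,0,-0.05],[0,0,0]],[[0,0,-0.085],[0,0,0]],[[0,0,-0.12],[0,0,0]],[[0,0,-0.12],[0,0,0]]]' | grep -E 'open|grip'
python3 -m jog '[[[-0.002,0.03,0],[0,0,0.02]],[[-0.004,0.066,0],[0,0,0.04]],[[-0.007,0.102,0],[0,0,0.06]],[[-0.009,0.138,0],[0,0,0.08]],[[-0.012,0.175,0],[0,0,0.1]]]'>/dev/null
python3 -m jog '[[[0,0.04,0],[0,0,0]],[[0,0.08,0],[0,0,0]],[[0,0.12,0],[0,0,0]],[[0,0.158,0],[0,0,0]],[[0,0.158,0],[0,0,0]]]'>/dev/null
python3 -m jog '[[[0,0,0.01],[0,0,0]],[[0,0,0.01],[0,0,0]],[[0,0,0.01],[0,0,0]],[[0,0,0.01],[0,0,0]]]'
python3 - <<'E'
from h import *
d=shot("wrist","w9.png");q=[]
for _ in range(3):
    p,R=tool();q.append(p);optics.get_image("wrist")
p=np.mean(q,0);print(p,R.round(3).tolist())
print("tool delta",(([.5447,.1459,0]-p)@R).round(4))
E
```

```text
tool_pos: [0.5457, -0.1882, 0.0546]
contact_force: [-0.4, -0.4, 0.9]
grip_force: 0.0
t: 12.15
tool_pos: [0.5486, -0.1899, 0.059]
tool_rot: [-0.104, 3.136, -0.003]
contact_force: [0.9, 0.7, 5.0]
opening: 0.0149
grip_force: 41.8
opening: 0.0151
grip_force: 40.8
t: 14.05
tool_pos: [0.5529, 0.143, 0.1666]
tool_rot: [-0.056, -3.141, 0.0]
contact_force: [0.8, -0.5, 0.2]
opening: 0.015
grip_force: 40.8
[0.55311228 0.14327474 0.16700341] [[-0.999, 0.035, 0.001], [0.035, 0.999, 0.0], [-0.001, 0.0, -1.0]]
tool delta [0.0086 0.0023 0.167 ]
```

View pics/w9.png

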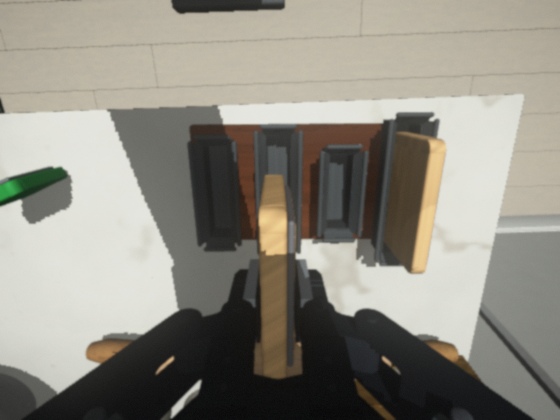

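The lid is over the wide pocket (near lip at row 127, columns 256–301). The lid's near top edge is at about row 204. Computing the in-grip offset.

```bash
python3 - <<'E'
from h import *
d=shot("wrist");p,R=tool();im=d["image"]
s=im[:,268].astype(int).sum(1);print(s[170:222])
r=170+np.argmax(np.diff(s[190:222]))+20
for h in(.028,.031):
    w=cast(d,[(270,r)],p[2]+h);print(r,((w-p)@R*1000).round(1),"expect +46-1.8")
print((cast(d,[(278,127)],.046)*1000).round(1),"expect x",544.7-61.5)
E
```

```text
[241 243 239 249 290 331 349 332 329 325 331 331 332 336 332 331 326 333
 338 342 347 352 356 352 356 354 358 358 348 346 347 353 346 352 382 418
 417 417 438 468 497 519 549 556 560 569 573 575 574 574 577 578]
204 [[ 48.   -1.4 -28. ]] expect +46-1.8
204 [[ 49.   -1.3 -31. ]] expect +46-1.8
[[485.9 148.   46. ]] expect x 483.20000000000005
```

Lid offset is about +4 mm toward the robot, so the target TCP x is about 0.550. Lowering.

```bash
python3 -m jog '[[[0.003,0.0015,0.02],[0,0,0]],[[0.003,0.0015,0.045],[0,0,0]],[[0.003,0.0015,0.067],[0,0,0]],[[0.003,0.0015,0.075],[0,0,0]],[[0.003,0.0015,0.08],[0,0,0]]]'| grep -E 'pos|force'
python3 -m jog '[[[0,0,0.007],[0,0,0]],[[0,0,0.014],[0,0,0]],[[0,0,0.02],[0,0,0]],[[0,0,0.024],[0,0,0]],[[0,0,0.024],[0,0,0]]]'| grep -E 'pos|force'
python3 -m jog '[[[0,0,0.001],[0,0,0]],[[0,0,0.002],[0,0,0]],[[0,0,0.002],[0,0,0]]]'| grep -E 'pos|force'
```

```text
tool_pos: [0.5496, 0.1456, 0.0862]
contact_force: [-0.0, -0.3, -1.1]
grip_force: 40.8
tool_pos: [0.5497, 0.1456, 0.0621]
contact_force: [-0.2, 0.2, -0.5]
grip_force: 40.9
tool_pos: [0.5501, 0.1456, 0.0609]
contact_force: [0.0, -0.9, -1.1]
grip_force: 40.9
```

```bash
python3 -m jog '[[[0,0,0.001],[0,0,0]],[[0,0,0.002],[0,0,0]],[[0,0,0.002],[0,0,0]]]'| grep -E 'pos|force'
python3 -m jog '[[[0,0,0.001],[0,0,0]],[[0,0,0.001],[0,0,0]],[[0,0,0.001],[0,0,0]]]'| grep -E 'pos|force'
```

```text
tool_pos: [0.5502, 0.1456, 0.0591]
contact_force: [-0.8, 0.1, 1.4]
grip_force: 41.0
tool_pos: [0.5502, 0.1457, 0.0591]
contact_force: [-3.7, -0.1, 6.2]
grip_force: 41.7
```

Seated. Release, rise and go to the narrow lid.

```bash
python3 -m jog '[[[0,0,0],[0,0,0]],[[0,0,0],[0,0,0]],[[0,0,0],[0,0,0]],[[0,0,0],[0,0,0]]]' 0.4 | grep open
python3 -m jog '[[[0,0,-0.02],[0,0,0]],[[0,0,-0.05],[0,0,0]],[[0,0,-0.09],[0,0,0]],[[0,0,-0.13],[0,0,0]],[[0,0,-0.13],[0,0,0]]]' >/dev/null
python3 -m jog '[[[-0.002,-0.04,0],[0,0,0]],[[-0.004,-0.088,0],[0,0,0]],[[-0.006,-0.136,0],[0,0,0]],[[-0.008,-0.184,0],[0,0,0]],[[-0.009,-0.23,0],[0,0,0]]]' 0.5 >/dev/null
python3 -m jog '[[[-0.002,-0.048,0],[0,0,-0.03]],[[-0.004,-0.096,0],[0,0,-0.06]],[[-0.006,-0.144,0],[0,0,-0.1]],[[-0.007,-0.192,0],[0,0,-0.1]],[[-0.008,-0.217,0.02],[0,0,-0.1]]]'>/dev/null
python3 -m jog '[[[0,0,0.03],[0,0,0]],[[0,0,0.04],[0,0,0]],[[0,0,0.04],[0,0,0]],[[0,0,0.04],[0,0,0]],[[0,0,0.04],[0,0,0]]]' | grep open
python3 - <<'E'
from h import *
d=shot("wrist","w10.png");p,R=tool();print(p,R.round(3).tolist())
print("narrow delta tool",(([.5513,-.3012,.053]-p)@R).round(4))
E
```

```text
opening: 0.0344
opening: 0.043
[ 0.55291031 -0.30170353  0.12980673] [[-0.998, -0.067, 0.003], [-0.067, 0.998, -0.002], [-0.002, -0.002, -1.0]]
narrow delta tool [0.0018 0.0008 0.0768]
```

View pics/w10.png

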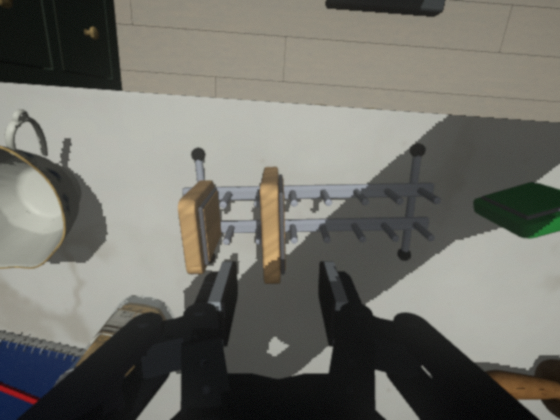

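The narrow lid is at columns 261–285 and rows 175–282, slightly left of the finger midline (278). Computing the offset.

```bash
python3 - <<'E'
from h import *
d=shot("wrist");p,R=tool();print(p)
s=d["image"][:,269].astype(int).sum(1);print(s[164:190],s[274:290])
print(((cast(d,[(266,178),(273,282),(261,230),(279,230),(285,230)],.084)-p)@R*1000).round(1))
E
```

```text
[ 0.55282521 -0.30171748  0.12969888]
[526 510 450 360 303 298 303 301 296 290 288 290 280 269 264 265 270 277
 297 327 364 397 418 432 435 445] [208 211 205 199 203 197 190 188 177 186 214 228 231 233 229 231]
[[ 41.3  -5.6  45.6]
 [-34.   -1.5  45.8]
 [  5.9  -9.3  45.7]
 [  5.9   2.7  45.7]
 [  5.9   6.6  45.7]]
```

```bash
python3 -m jog '[[[0.003,-0.0015,0.03],[0,0,0]],[[0.003,-0.0015,0.06],[0,0,0]],[[0.003,-0.0015,0.076],[0,0,0]],[[0.003,-0.0015,0.076],[0,0,0]]]' | grep -E 'pos|force'
python3 -m jog '[[[0,0,0],[0,0,0]],[[0,0,0],[0,0,0]],[[0,0,0],[0,0,0]],[[0,0,0],[0,0,0]],[[0,0,0],[0,0,0]]]' 0 40
python3 -m jog '[[[0,0,-0.02],[0,0,0]],[[0,0,-0.05],[0,0,0]],[[0,0,-0.085],[0,0,0]],[[0,0,-0.12],[0,0,0]],[[0,0,-0.12],[0,0,0]]]' | grep -E 'open|grip'
python3 -m jog '[[[0,0.03,0],[0,0,0.02]],[[0,0.07,0],[0,0,0.04]],[[0,0.11,0],[0,0,0.06]],[[0,0.15,0],[0,0,0.08]],[[0,0.19,0],[0,0,0.1]]]'>/dev/null
python3 -m jog '[[[0,0.045,0],[0,0,0]],[[0,0.09,0],[0,0,0]],[[0,0.135,0],[0,0,0]],[[0,0.175,0],[0,0,0]],[[0,0.202,0],[0,0,0]]]'>/dev/null
python3 -m jog '[[[0,0,0.01],[0,0,0]],[[0,0,0.01],[0,0,0]],[[0,0,0.01],[0,0,0]],[[0,0,0.01],[0,0,0]]]'
python3 - <<'E'
from h import *
d=shot("wrist","w11.png");q=[]
for _ in range(3):
    p,R=tool();q.append(p);optics.get_image("wrist")
p=np.mean(q,0);print(p,R.round(3).tolist())
print("tool delta",(([.5440,.0900,0]-p)@R).round(4))
s=d["image"][:,269].astype(int).sum(1);print(s[190:222])
print([((cast(d,[(270,r)],p[2]+.030)-p)@R*1000).round(1)[0,0] for r in (196,200,204,208,212,216)],"near edge expect 36")
E
```

```text
tool_pos: [0.5474, -0.3021, 0.0492]
contact_force: [-0.3, 0.1, -0.8]
grip_force: 0.0
t: 19.6
tool_pos: [0.5502, -0.3042, 0.054]
tool_rot: [-0.104, 3.137, -0.003]
contact_force: [-0.3, 1.6, 5.1]
opening: 0.0149
grip_force: 43.1
opening: 0.015
grip_force: 42.1
t: 21.5
tool_pos: [0.5432, 0.0869, 0.1616]
tool_rot: [-0.056, -3.141, 0.0]
contact_force: [0.4, -0.7, 0.0]
opening: 0.0152
grip_force: 42.1
[0.54339517 0.08710338 0.16199057] [[-0.999, 0.035, 0.001], [0.035, 0.999, -0.0], [-0.001, -0.0, -1.0]]
tool delta [-0.0004  0.0029  0.162 ]
[235 235 235 233 230 215 208 201 194 194 197 200 201 199 206 207 204 201
 198 195 189 184 190 195 201 195 194 182 183 179 182 181]
[np.float64(52.2), np.float64(50.6), np.float64(49.0), np.float64(47.4), np.float64(45.7), np.float64(44.1)] near edge expect 36
```

View pics/w11.png

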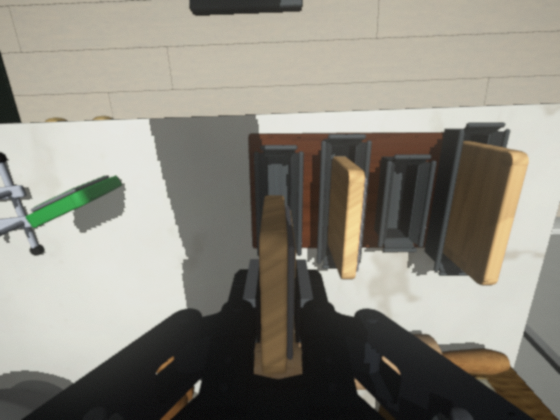

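The lid is over the narrow pocket (near lip at row 148, columns 258–301), and the other two lids stand in theirs. Locating the shaded near top edge of the held lid.

```bash
python3 - <<'E'
from h import *
d=shot("wrist");p,R=tool()
s=d["image"][:,265:272].astype(int).sum(2).mean(1);print(s[216:250].round())
print([((cast(d,[(270,r)],p[2]+.030)-p)@R*1000).round(1)[0,0] for r in (222,226,230,234,238)])
print((cast(d,[(279,148),(258,152),(301,152)],.046)*1000).round(1),"expect x",542.8-53, "y",90+1.8)
E
```

```text
[190. 186. 182. 180. 179. 179. 179. 176. 177. 179. 181. 182. 185. 184.
 187. 199. 205. 212. 217. 224. 233. 240. 246. 252. 257. 257. 260. 262.
 264. 264. 264. 264. 260. 259.]
[np.float64(41.2), np.float64(39.5), np.float64(37.8), np.float64(36.0), np.float64(34.3)]
[[492.8  92.   46. ]
 [495.5  74.3  46. ]
 [496.7 110.3  46. ]] expect x 489.79999999999995 y 91.8
```

```bash
python3 -m jog '[[[-0.002,0.0025,0.02],[0,0,0]],[[-0.002,0.0025,0.045],[0,0,0]],[[-0.002,0.0025,0.067],[0,0,0]],[[-0.002,0.0025,0.075],[0,0,0]],[[-0.002,0.0025,0.08],[0,0,0]]]'| grep -E 'pos|force'
python3 -m jog '[[[0,0,0.007],[0,0,0]],[[0,0,0.014],[0,0,0]],[[0,0,0.02],[0,0,0]],[[0,0,0.024],[0,0,0]],[[0,0,0.024],[0,0,0]]]'| grep -E 'pos|force'
python3 -m jog '[[[0,0,0.001],[0,0,0]],[[0,0,0.003],[0,0,0]],[[0,0,0.003],[0,0,0]]]'| grep -E 'pos|force'
```

```text
tool_pos: [0.5449, 0.0904, 0.0811]
contact_force: [0.7, 0.2, -1.1]
grip_force: 42.1
tool_pos: [0.545, 0.0904, 0.0571]
contact_force: [-0.8, -0.4, -1.3]
grip_force: 42.0
tool_pos: [0.5455, 0.0904, 0.0549]
contact_force: [0.6, -0.4, 0.5]
grip_force: 41.9
```

```bash
python3 -m jog '[[[0,0,0.001],[0,0,0]],[[0,0,0.0015],[0,0,0]],[[0,0,0.0015],[0,0,0]]]'| grep -E 'pos|force'
```

```text
tool_pos: [0.5456, 0.0904, 0.0541]
contact_force: [-2.0, -1.6, 4.8]
grip_force: 42.6
```

Seated. Release and go to the narrowest lid.

```bash
python3 -m jog '[[[0,0,0],[0,0,0]],[[0,0,0],[0,0,0]],[[0,0,0],[0,0,0]],[[0,0,0],[0,0,0]]]' 0.4 | grep open
python3 -m jog '[[[0,0,-0.02],[0,0,0]],[[0,0,-0.05],[0,0,0]],[[0,0,-0.09],[0,0,0]],[[0,0,-0.13],[0,0,0]],[[0,0,-0.13],[0,0,0]]]' >/dev/null
python3 -m jog '[[[-0.003,-0.04,0],[0,0,0]],[[-0.006,-0.088,0],[0,0,0]],[[-0.009,-0.136,0],[0,0,0]],[[-0.012,-0.184,0],[0,0,0]],[[-0.014,-0.23,0],[0,0,0]]]' 0.5 >/dev/null
python3 -m jog '[[[-0.003,-0.048,0],[0,0,-0.03]],[[-0.006,-0.096,0],[0,0,-0.06]],[[-0.009,-0.144,0],[0,0,-0.1]],[[-0.012,-0.192,0],[0,0,-0.1]],[[-0.013,-0.217,0.02],[0,0,-0.1]]]'>/dev/null
python3 -m jog '[[[0,0,0.03],[0,0,0]],[[0,0,0.04],[0,0,0]],[[0,0,0.04],[0,0,0]],[[0,0,0.04],[0,0,0]],[[0,0,0.04],[0,0,0]]]' | grep open
python3 - <<'E'
from h import *
d=shot("wrist","w12.png");p,R=tool();print(p,R.round(3).tolist())
print("delta tool",(([.557,-.357,.049]-p)@R).round(4))
im=d["image"];b,r=im[...,0].astype(int),im[...,2].astype(int)
m=((r-b>30)).astype(np.uint8);m[300:]=0;m[:130]=0;m[:,:230]=0;m[:,340:]=0
cs,_=cv2.findContours(m,0,1);print([cv2.boundingRect(c) for c in cs if cv2.contourArea(c)>50])
s=im[:,265:270].astype(int).sum(2).mean(1);print(s[165:225].round().astype(int))
E
```

```text
opening: 0.0341
opening: 0.0429
[ 0.55824237 -0.35719627  0.12543464] [[-0.998, -0.067, 0.003], [-0.067, 0.998, -0.002], [-0.002, -0.002, -1.0]]
delta tool [0.0014 0.0004 0.0764]
[(260, 180, 20, 95)]
[468 464 458 454 452 454 454 456 457 458 462 464 464 452 410 342 291 271
 267 270 269 270 275 279 281 283 278 272 271 265 273 283 305 329 358 391
 416 432 441 448 452 450 447 439 437 433 432 433 427 422 416 412 407 403
 406 408 411 414 415 416]
```

View pics/w12.png

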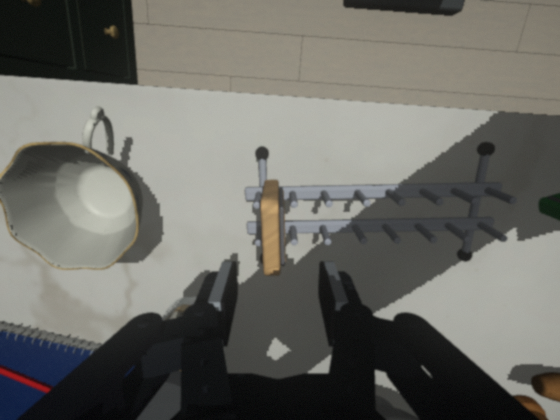

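The narrowest lid spans columns 260–285 and rows 195–275 and is well placed; the cup is clear on the left. Grip, lift, transfer to the narrowest pocket.

```bash
python3 -m jog '[[[0,-0.0015,0.03],[0,0,0]],[[0,-0.0015,0.06],[0,0,0]],[[0,-0.0015,0.075],[0,0,0]],[[0,-0.0015,0.075],[0,0,0]]]' | grep -E 'pos|force'
python3 -m jog '[[[0,0,0],[0,0,0]],[[0,0,0],[0,0,0]],[[0,0,0],[0,0,0]],[[0,0,0],[0,0,0]],[[0,0,0],[0,0,0]]]' 0 40
python3 -m jog '[[[0,0,-0.02],[0,0,0]],[[0,0,-0.05],[0,0,0]],[[0,0,-0.085],[0,0,0]],[[0,0,-0.125],[0,0,0]],[[0,0,-0.125],[0,0,0]]]' | grep -E 'open|grip'
python3 -m jog '[[[-0.001,0.03,0],[0,0,0]],[[-0.002,0.07,0],[0,0,0]],[[-0.003,0.11,0],[0,0,0]],[[-0.004,0.15,0],[0,0,0]],[[-0.005,0.19,0],[0,0,0]]]'>/dev/null
python3 -m jog '[[[-0.001,0.04,0],[0,0,0.02]],[[-0.002,0.08,0],[0,0,0.04]],[[-0.003,0.12,0],[0,0,0.06]],[[-0.004,0.16,0],[0,0,0.08]],[[-0.005,0.19,0],[0,0,0.1]]]'>/dev/null
python3 -m jog '[[[0,0.045,0],[0,0,0]],[[0,0.09,0],[0,0,0]],[[0,0.135,0],[0,0,0]],[[0,0.165,0],[0,0,0]],[[0,0.18,0],[0,0,0]]]'>/dev/null
python3 -m jog '[[[0,0,0.01],[0,0,0]],[[0,0,0.01],[0,0,0]],[[0,0,0.01],[0,0,0]],[[0,0,0.01],[0,0,0]]]'
python3 - <<'E'
from h import *
d=shot("wrist","w13.png");q=[]
for _ in range(3):
    p,R=tool();q.append(p);optics.get_image("wrist")
p=np.mean(q,0);print(p,R.round(3).tolist())
print("tool delta",(([.5475,.2019,0]-p)@R).round(4))
s=d["image"][:,265:272].astype(int).sum(2).mean(1);print(s[200:270].round().astype(int))
print([((cast(d,[(270,r)],p[2]+.030)-p)@R*1000).round(1)[0,0] for r in (240,246,252,258)],"near edge expect 27.5")
E
```

```text
tool_pos: [0.556, -0.3573, 0.046]
contact_force: [-0.5, 0.4, 0.7]
grip_force: 0.0
t: 26.7
tool_pos: [0.5585, -0.3596, 0.0507]
tool_rot: [-0.104, 3.137, -0.004]
contact_force: [-0.4, 0.8, 5.2]
opening: 0.0151
grip_force: 43.1
opening: 0.0149
grip_force: 42.1
t: 29.1
tool_pos: [0.5483, 0.1997, 0.1631]
tool_rot: [-0.056, -3.141, 0.001]
contact_force: [-0.7, 0.1, -0.5]
opening: 0.0153
grip_force: 42.1
[0.54847285 0.20010134 0.16354838] [[-0.999, 0.035, 0.001], [0.035, 0.999, 0.0], [-0.001, 0.0, -1.0]]
tool delta [0.0011 0.0018 0.1635]
[206 208 205 206 205 206 212 248 302 323 310 300 298 299 299 300 302 304
 306 305 303 299 306 313 320 323 325 326 329 330 334 333 328 320 316 312
 313 311 309 304 305 312 323 332 352 371 367 371 393 415 440 455 436 381
 340 338 341 343 345 345 336 309 276 251 243 242 238 236 238 236]
[np.float64(33.8), np.float64(31.1), np.float64(28.4), np.float64(25.7)] near edge expect 27.5
```

View pics/w13.png

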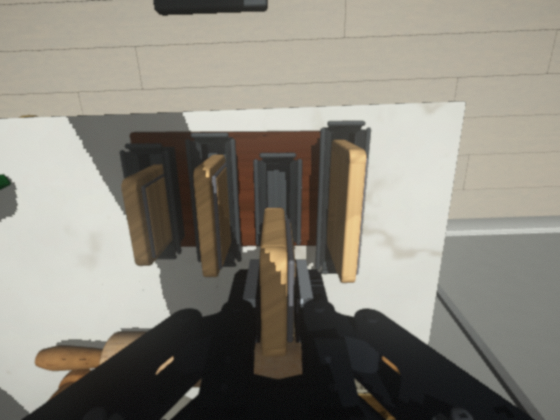

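The lid is over the narrowest pocket (near lip at row 154, columns 256–300), with the other three standing in theirs. Lid offset is about +2–4 mm. Lowering.

```bash
python3 -m jog '[[[-0.0025,0.0018,0.02],[0,0,0]],[[-0.0025,0.0018,0.045],[0,0,0]],[[-0.0025,0.0018,0.067],[0,0,0]],[[-0.0025,0.0018,0.078],[0,0,0]],[[-0.0025,0.0018,0.084],[0,0,0]]]'| grep -E 'pos|force'
python3 -m jog '[[[0,0,0.007],[0,0,0]],[[0,0,0.014],[0,0,0]],[[0,0,0.02],[0,0,0]],[[0,0,0.025],[0,0,0]],[[0,0,0.025],[0,0,0]]]'| grep -E 'pos|force'
python3 -m jog '[[[0,0,0.001],[0,0,0]],[[0,0,0.002],[0,0,0]],[[0,0,0.002],[0,0,0]]]'| grep -E 'pos|force'
```

```text
tool_pos: [0.5502, 0.2025, 0.0782]
contact_force: [0.1, 0.3, -1.4]
grip_force: 42.1
tool_pos: [0.5506, 0.2024, 0.0544]
contact_force: [-1.4, -1.5, -1.4]
grip_force: 41.7
tool_pos: [0.5507, 0.2024, 0.0532]
contact_force: [-3.9, -3.1, 3.7]
grip_force: 42.4
```

```bash
python3 -m jog '[[[0.001,-0.0005,0.001],[0,0,0]],[[0.001,-0.0005,0.002],[0,0,0]],[[0.001,-0.0005,0.002],[0,0,0]]]'| grep -E 'pos|force'
python3 -m jog '[[[0,0,0.001],[0,0,0]],[[0,0,0.001],[0,0,0]],[[0,0,0.001],[0,0,0]]]'| grep -E 'pos|force'
```

```text
tool_pos: [0.5505, 0.2023, 0.0508]
contact_force: [-0.1, -2.5, 1.3]
grip_force: 42.2
tool_pos: [0.5505, 0.2024, 0.0508]
contact_force: [-3.1, -3.2, 7.0]
grip_force: 42.8
```

Now fully down (0.0508 matches the grasp height). Release, rise, and look from a clear viewpoint.

```bash
python3 -m jog '[[[0,0,0],[0,0,0]],[[0,0,0],[0,0,0]],[[0,0,0],[0,0,0]],[[0,0,0],[0,0,0]]]' 0.4 | grep -E 'open|grip'
python3 -m jog '[[[0,0,-0.02],[0,0,0]],[[0,0,-0.05],[0,0,0]],[[0,0,-0.09],[0,0,0]],[[0,0,-0.13],[0,0,0]],[[0.02,0,-0.17],[0,0,0]]]' >/dev/null
python3 -m jog '[[[0.04,0,0],[0,0,0]],[[0.04,0,0],[0,0,0]],[[0.04,0,0],[0,0,0]],[[0.04,0,0],[0,0,0]],[[0.04,0,0],[0,0,0]]]' >/dev/null
python3 - <<'E'
from h import *
d=shot("wrist");s=shot("side")
a=cv2.resize(d["image"][100:300,60:460],None,fx=2,fy=2,interpolation=3)
b=cv2.resize(s["image"][140:280,130:430],(800,373)[:2],interpolation=3)[:200+0]
b=cv2.resize(s["image"][150:250,140:340],(400,200),interpolation=3);b=np.hstack([b,cv2.resize(s["image"][190:290,230:430],(400,200),interpolation=3)])
cv2.imwrite("pics/w14.png",np.vstack([a,b]));print(tool()[0],ctrl.get_obs()["t"])
E
```

```text
opening: 0.0339
grip_force: 0.0
[0.4902623  0.20424285 0.21878871] 32.7
```

View pics/w14.png

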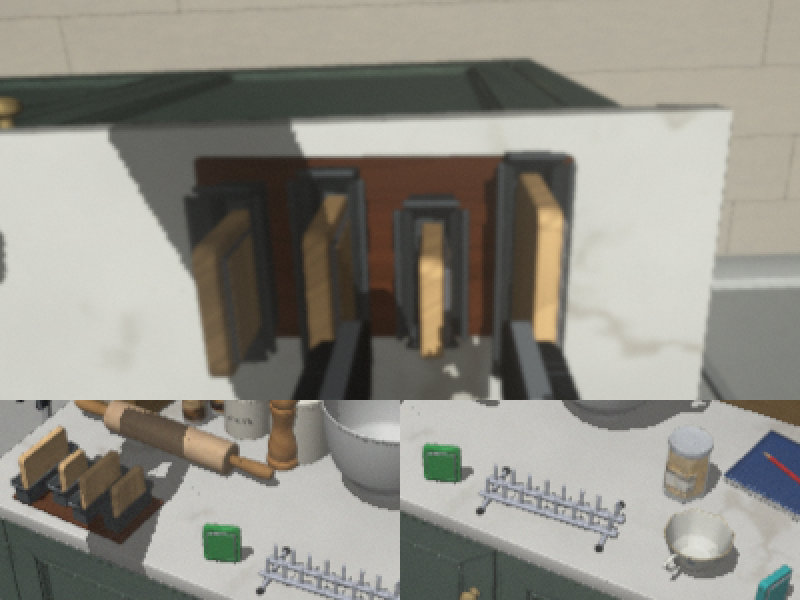

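All four lids stand upright in their own pockets. The drying rack is empty and the cup and jar are untouched. Handing in.

```bash
python3 -c "
from station import job
print(job.finish_job())"
```

```text
the job is handed in; nothing more can be done
None
```

All four lids are standing upright, fully down and released, each in the pocket for its width. The tea cup and glass jar were not touched, and I handed the job in at about 33 s of the 112 s; the hand-in gave no verdict.

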